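# Lay the light meter in the bay of the open port

### The arm

A 6-joint arm with a two-finger parallel gripper is mounted at the origin on the work surface. World frame = base frame: x ahead of the robot, y to its left, z up, the work surface at z = 0. Lengths are in m, angles in degrees, forces in N, time in s.
With the tool pointing down it reaches from about 0.25 to 0.8 m from the base axis. Payload 3.9 kg.
Tool frame: the origin (TCP) lies on the centre line of the jaws, within the pads' length; the fingertips stand 25 mm ahead of it and the grasp point (between the pads) lies 6 mm ahead of it; z points along the fingers, y is the line along which they close (so a half turn about z gives the same grasp; the last joint's range is limited). The gripper opens to 85 mm and grips with 20 to 120 N. Pads are 22 mm wide; open, the fingers measure 114 mm over their backs; the gripper's body (76 mm by 85 mm) begins 54 mm behind the grasp point. The pads swing forward as they close: fully open they stand 13 mm farther back than shut.
Start: joints at [73.568, 14.897, -7.913, 67.191, 0, 90], TCP at [0.149, 0.504, 0.256] pointing down, gripper open.
Joint ranges: [-159.42, 159.42], [-47.68, 98.78], [-73.54, 78.23], [-108.79, 121.32], [-90, 84.71], [-180, 180]. Speed limits (degrees/s): [147.25, 147.25, 180, 180, 180, 180].

### API

Orientations are given as [roll, pitch, yaw] about the fixed x, y, z axes, in that order (R = Rz(yaw) Ry(pitch) Rx(roll)).
In Python, from plant import bot gives the robot as it stands. Calls block until the motion is done:
- bot.move_to(position, orientation): joint-space move of the TCP to a pose.
- bot.move_linear(position, rotation=None, v=0.15): straight line of the TCP; rotation=None keeps the orientation; v is the mean speed in m/s.
- bot.goto_joints(angles): joint-space move.
- bot.set_gripper(opening, squeeze=None): finger opening in m; squeeze is the grip in N (None keeps the last); returns when the fingers have stopped.
- bot.dwell(seconds).
- bot.ik(position, orientation): joint angles nearest the present ones, or None.
- bot.get_obs(): the state.
- bot.grab_frame(name): name is "side" or "top"; returns a dict with "img" (480x640x3 uint8, red, green, blue), "z_map" (480x640 float32, m along the optical axis (not along the pixel's ray), 0 where there is no reading), "fx", "fy", "cx", "cy" (pixels), "rvec" (rotation vector, rad) and "tvec" (3), from world to camera coordinates, as OpenCV has them. Camera axes: x right, y down, z forward; pixel columns grow to the right and rows downward; lengths in m; the calibration is good to about 2 mm. A picture is of the moment at which its call begins.
A pose or a line that the arm cannot do raises bot.IKError and nothing moves.
- bot.finish_job(): hands the job in; it is judged then, once.
The state is a dict: "clock": time; "q": joint angles; "joint_vel": joint speeds; "joint_torque": joint torques, N m; "position": TCP position; "eef_rot": TCP orientation; "force": force on the tool from outside, world axes, zero at the start; "wrist_torque": the same for the moment, N m; "grip_width": finger opening in m; "finger_force": force on a finger pad.
Only numpy, scipy, OpenCV 4.12 (cv2) and the standard library are available. Lean on these libraries where they do the work, as an engineer would, in place of code of your own. Each camera call takes 0.05 s, during which the arm holds its last target. There are 200 camera calls.

### The job

One of the lamp box's two ports is closed by a wide round cover. Take the handheld meter off its sloping dock and lay it flat, screen up, in the bay in front of the open port, its nose towards that port, snug against the two side stops and the end stop of that bay. Set it down gently, without dropping it, and leave everything else where it is.

Things in the scene. Friction and masses are not known exactly. Their poses are not given: they have to be found in the camera images.
- meter: white handheld light meter, loose, a block 130 long (x) x 52 wide (y) x 34 mm thick (z) with a black screen on top (+z) and a grey nose, a cylinder 18 mm across that stands 25 mm out of its +x end, its axis 24 mm above the underside. About 250 g. Origin: centre of the block's underside. It starts on the dock, tilted 40 degrees, nose end up.
- nose (a point): centre of the tip of the meter's nose, 90 mm along +x and 24 mm along +z from the meter's origin
- dock: fixed grey sloping dock, 40 mm wide under the meter (narrower than it: its long sides are free), on a foot 130 x 90 mm, 10 mm thick. Origin on the table; the slope rises 40 degrees towards +x; the slope's point under the meter's centre is 80 mm above the origin. A lip at the low end, 16 mm up from the slope, holds the meter's rear end.
- bench: fixed black stage 200 (x) x 360 (y) mm, top 30 mm above the table, and beyond its +x edge the dark lamp box (150 x 340 mm, 85 mm high, front at x = 180 mm). Origin on the table, 10 mm in +x of the stage's centre; +x to the lamp box, +y to the left bay. Two ports, aluminium tubes 52 mm across, at y = +85 and -85 mm, axis 54 mm above the table, reach back to about x = 100 mm.
- bay_left (a point): left (+y) bay: where the meter's origin is when it touches all stops, on the stage's top; axes as the bench, the meter's axes then the same. Aluminium stops: two side stops 18 mm long, 12 wide, 14 high on the outer (+y) side, faces at y = +26 mm, centred at x = -48 and +48 mm; end stop bar 40 mm wide, 12 thick, 12 high, face at x = +65 mm (the nose passes over it).
- bay_right (a point): right (-y) bay, the mirror image: its side stops' faces are at y = -26 mm, on the outer (-y) side; the end stop is the same.
- covered_port: fixed: the port tube with its cover on, a wide aluminium disc 84 mm across and 28 mm thick. The origin lies on the table plane, on the bench's y of this port (+85 or -85 mm) at the bench's x = 0; axes as the bench.
- open_port: fixed: the open port tube, 52 mm across, no cover. Origin and axes as for the covered port.
- wash_bottle: white wash bottle with a red cap, 60 mm across, 150 mm high, standing; bystander, origin at the centre of its underside
- spare_cover: loose black round cover, 80 mm across, 40 mm high, lying on the table; bystander, origin at the centre of its underside
- adapter_ring: black ring, 72 mm across, 30 mm high, lying on the table; bystander, origin at the centre of its underside
- lens_jar: small white jar with black lid, 56 mm across, 70 mm high; bystander, origin at the centre of its underside
- cup: white mug, 76 mm across, 85 mm high; bystander, origin at the centre of its underside
- screwdriver: screwdriver lying on the table; bystander, origin at the centre of its underside
Mind the look-alikes: they are no part of the job. What is shaped like the meter but green is not meant.

How it is judged (in metres and radians):
At the end, for the whole second after the job is handed in: The meter lies flat and still, screen up and released, in the bay of the port that has no cover, nose towards the port, within 2.8 mm of the place where it touches all three stops and within 2.3 degrees of square (((x of meter in the frame of bay_left between -0.0028 and 0.0028 m and y of meter in the frame of bay_left between -0.0028 and 0.0028 m and z of meter in the frame of bay_left between -0.003 and 0.003 m and angle between the x axis of meter and the x axis of bay_left, either way round below 0.04 rad and x of nose in the frame of bay_left above 0.06 m and angle between meter's own z axis and vertical below 0.04 rad and y of covered_port in the frame of bench below 0 m) or (x of meter in the frame of bay_right between -0.0028 and 0.0028 m and y of meter in the frame of bay_right between -0.0028 and 0.0028 m and z of meter in the frame of bay_right between -0.003 and 0.003 m and angle between the x axis of meter and the x axis of bay_right, either way round below 0.04 rad and x of nose in the frame of bay_right above 0.06 m and angle between meter's own z axis and vertical below 0.04 rad and y of covered_port in the frame of bench above 0 m)) and linear speed of meter below 0.01 m/s and contact force between meter and the fingers below 0.05 N).
It fails at once if the meter is dropped: it moves at over 0.5 m/s with no finger on it (a fall of some 13 mm) (contact force between meter and the fingers below 0.05 N and linear speed of meter above 0.5 m/s).
It fails at once if a bystander is shifted by more than 30 mm (distance of any of wash_bottle, spare_cover, adapter_ring, lens_jar, cup, screwdriver from where it was at the start of the episode above 0.03 m).
It also fails if it takes over 35 s, if anything falls off the work surface, if the arm or the gripper's body presses on something with over 40 N, if the wrist force passes 120 N, or if a joint passes its speed limit or range.

## Working session

There is one attempt and no reset: what is moved stays moved. The work goes in short steps, each a Python script; the robot and the scene stay as the last script left them, time stands still between calls to the robot, and variables do not carry over. Pictures are saved under pics/ and viewed, at most 10 in all, crops included, and the job is handed in when it is done.

```bash
mkdir -p pics; ls; cat > h.py <<'E'
import numpy as np, cv2
from plant import bot
def grab(n):
    f=bot.grab_frame(n); R=cv2.Rodrigues(np.array(f["rvec"],float))[0]; t=np.array(f["tvec"],float).reshape(3)
    z=f["z_map"]; v,u=np.mgrid[:480,:640]
    P=np.stack([(u-f["cx"])/f["fx"]*z,(v-f["cy"])/f["fy"]*z,z],-1)
    W=(P-t)@R; W[z==0]=np.nan
    return f,R,t,W
E
python3 - <<'E'
from h import *
for n in("top","side"):
    f,R,t,W=grab(n); cv2.imwrite(f"pics/{n}0.png",f["img"][...,::-1]); np.savez(f"{n}0.npz",img=f["img"],W=W)
    print(n,f["fx"],-R.T@t,R[2], np.isfinite(W[...,0]).mean())
print(bot.get_obs())
E
```

```text
pics
top 458.25943838134106 [0.36502207 0.05670563 1.18776066] [ 0.13270697  0.02429426 -0.99085753] 0.996025390625
side 544.5664377913533 [ 0.36170515 -0.75141989  1.07708968] [ 0.13322887  0.64007155 -0.75667594] 0.996181640625
{'clock': 0.1, 'q': array([ 7.35696062e+01,  1.49325917e+01, -7.97686852e+00,  6.71912812e+01,
       -7.97611302e-04,  9.00003385e+01]), 'joint_vel': array([ 0.06366107, -0.16568551,  0.21000424,  0.03875214,  0.02424824,
       -0.06702723]), 'joint_torque': array([-5.54782619e-04, -4.06507194e+01,  2.54527152e+01,  1.00238307e-02,
        6.11100461e-06, -1.70011578e-06]), 'position': array([0.14834122, 0.50302032, 0.25555231]), 'eef_rot': array([-1.79899259e+02,  7.98205193e-04,  1.63569269e+02]), 'force': array([ 0.56617553, -0.25990578, -0.56868696]), 'wrist_torque': array([-0.03462603, -0.03386384, -0.03525579]), 'finger_force': 0.0, 'grip_width': 0.08571382066974435}
```

View pics/top0.png

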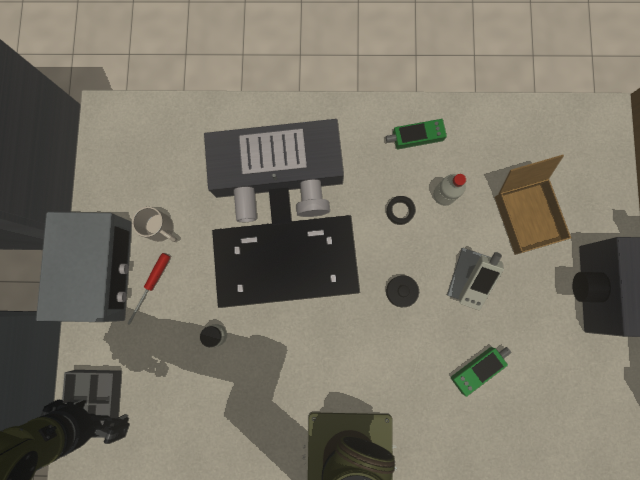

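View pics/side0.png

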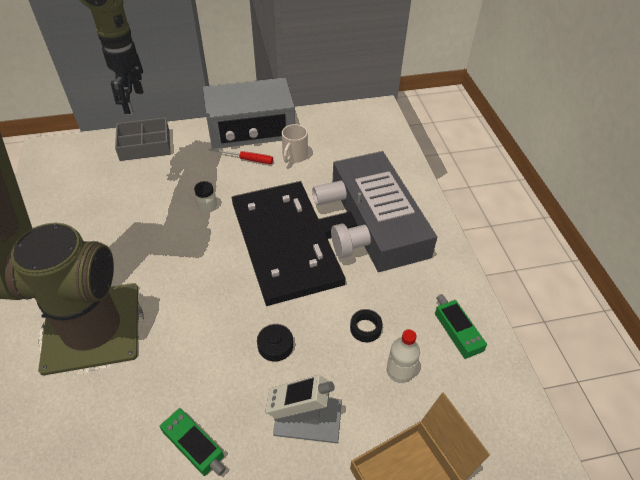

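The top view shows the open port on the left (245,205) and the cover on the right port (312,200), so the goal is bay_left, whose stops are at (240,245). The meter is on the dock at (480,275), nose up and to the right. The wash bottle, spare cover and ring are 60–100 px away.

```bash
cat > m.py <<'E'
from h import *
def rect(p): 
    return cv2.minAreaRect((p*1000).astype(np.float32))
for n,box,mb in(("top",(205,205,365,315),(440,235,515,315)),("side",(225,175,350,305),(255,365,345,445))):
    d=np.load(f"{n}0.npz"); im=d["img"].astype(int); W=d["W"]
    u,v=np.meshgrid(np.arange(640),np.arange(480))
    inb=(u>box[0])&(u<box[2])&(v>box[1])&(v<box[3]); s=im.sum(-1)
    st=inb&(abs(W[...,2]-.03)<.006)&(s<150)
    r=rect(W[st][:,:2]); print(n,"stage",r,np.median(W[st][:,2]),st.sum())
    w=(inb&(s>350)&(W[...,2]>.033)&(W[...,2]<.06)).astype(np.uint8)
    k,l,_,c=cv2.connectedComponentsWithStats(w)
    for i in range(1,k):
        m=l==i
        if m.sum()>8: print("  stop",c[i].round(0),m.sum(),W[m].mean(0).round(4),np.percentile(W[m][:,2],[5,50,95]).round(4), [np.round(a,1) for a in rect(W[m][:,:2])])
    inm=(u>mb[0])&(u<mb[2])&(v>mb[1])&(v<mb[3])&(W[...,2]>.035)
    P=W[inm]; 
    # meter's top plane by RANSAC
    rng=np.random.default_rng(0); best=None
    for _ in range(500):
        a=P[rng.choice(len(P),3,False)]; nn=np.cross(a[1]-a[0],a[2]-a[0]); L=np.linalg.norm(nn)
        if L<1e-6: continue
        nn/=L; q=abs((P-a[0])@nn)<.002
        if best is None or q.sum()>best.sum(): best=q
    Q=P[best]; c0=Q.mean(0); nn=np.linalg.svd(Q-c0)[2][2]; nn*=np.sign(nn[2])
    print("  meter plane",len(P),len(Q),c0.round(4),nn.round(3),"tilt",np.degrees(np.arccos(nn[2])),"az",np.degrees(np.arctan2(-nn[1],-nn[0])))
    ex=np.cross(np.cross(nn,[0,0,1.]),nn); ex/=np.linalg.norm(ex); ey=np.cross(nn,ex)
    r=rect(np.c_[(Q-c0)@ex,(Q-c0)@ey]); print("  rect",r); cc=c0+(r[0][0]*ex+r[0][1]*ey)/1000
    print("  top centre",cc.round(4),"origin",(cc-.034*nn).round(4),"ex",ex.round(3))
E
python3 m.py
```

```text
top stage ((500.58233642578125, 173.32269287109375), (243.76048278808594, 356.2182922363281), 6.8113627433776855) 0.031014631707580505 10567
  stop [243. 220.] 15 [0.5791 0.2776 0.0383] [0.0354 0.037  0.0425] [array([579.5, 277.3]), array([ 6. , 11.9]), np.float64(3.9)]
  stop [250. 220.] 13 [0.5796 0.2616 0.0371] [0.0347 0.0363 0.0404] [array([580.1, 261.1]), array([ 5.8, 10.5]), np.float64(2.3)]
  stop [315. 233.] 67 [0.5477 0.0927 0.0429] [0.0397 0.0431 0.0459] [array([548. ,  92.6]), array([11.4, 38.6]), np.float64(7.7)]
  stop [249. 240.] 66 [0.5279 0.2606 0.0428] [0.0388 0.0431 0.0464] [array([527.6, 261.6]), array([10.9, 39. ]), np.float64(5.3)]
  stop [329. 240.] 30 [0.5292 0.0579 0.0453] [0.0419 0.0454 0.0489] [array([529.7,  58. ]), array([15.7, 10.1]), np.float64(0.9)]
  stop [237. 250.] 30 [0.5009 0.2905 0.0445] [0.0402 0.0446 0.0483] [array([501.2, 290.2]), array([16.3, 10.8]), np.float64(6.3)]
  stop [333. 278.] 32 [0.4342 0.0466 0.0453] [0.0427 0.0453 0.0479] [array([434.1,  46.8]), array([15., 10.]), np.float64(0.6)]
  stop [240. 288.] 32 [0.4053 0.2788 0.0451] [0.040
[... 1210 characters left out ...]
2.] 20 [0.61   0.0593 0.0559] [0.0512 0.0565 0.0592] [array([609.8,  59.6]), array([19.3,  4.9]), np.float64(11.2)]
  stop [313. 262.] 37 [0.528  0.0556 0.0416] [0.0346 0.0422 0.0455] [array([527.7,  56.7]), array([16.7, 12.6]), np.float64(6.4)]
  stop [275. 272.] 38 [0.4326 0.0445 0.0412] [0.0378 0.0412 0.0447] [array([433.1,  46.4]), array([16.9, 15.4]), np.float64(6.4)]
  meter plane 2186 1108 [ 0.4179 -0.2999  0.1082] [-0.61   0.202  0.766] tilt 39.97846912408719 az -18.345628572488327
  rect ((6.326316833496094, 0.53570556640625), (154.0342559814453, 53.51462173461914), 0.10758241266012192)
  top centre [ 0.4227 -0.301   0.1122] origin [ 0.4434 -0.3078  0.0862] ex [ 0.727 -0.241  0.642]
```

Both views agree:
- **Bay_left:** origin at about (0.457, 0.252), yaw 6.8°. The stop spacings come out at 96 and 170 mm, as they should.
- **Meter:** centre of the top face at about (0.415, -0.2975, 0.1065), tilt 40°, yaw -18.3°. The underside comes out at 80 mm, as given.

Next I check the reach of the grasp and place poses with both half turns.

```bash
cat >> h.py <<'E'
from scipy.spatial.transform import Rotation as Ro
ym,tm,yb=-18.3,40.,6.8
Rm=Ro.from_euler("ZY",[ym,-tm],degrees=True)          # meter on dock
Om=np.array([.4151,-.2975,.1065])-.034*Rm.apply([0,0,1])
Rb=Ro.from_euler("Z",yb,degrees=True); Ob=np.array([.457,.2522,.030])
H=.029                                                 # TCP above meter's underside along meter z
def tool(O,R,flip,off=(0,0,0)):                        # TCP pose for a meter pose, plus an offset in meter axes
    T=R*Ro.from_euler("xz",[180,180*flip],degrees=True)
    return O+R.apply(np.array([0,0,H])+off), T.as_euler("xyz",degrees=True)
E
python3 - <<'E'
from h import *
print(Om)
for f in(0,1):
    for O,R,o in((Om,Rm,(0,0,.09)),(Om,Rm,(0,0,0)),(Ob,Rb,(0,0,.15)),(Ob,Rb,(0,0,0))):
        p,e=tool(O,R,f,o); q=bot.ik(p,e); print(f,p.round(3),e.round(1),None if q is None else np.round(q,1))
E
```

```text
[ 0.43584948 -0.30436224  0.08045449]
0 [ 0.363 -0.28   0.172] [180.  -40.  -18.3] [-50.3  -4.9 -61.1  -1.6  19.9 154.4]
0 [ 0.418 -0.299  0.103] [180.  -40.  -18.3] [-45.1   9.6 -63.5 -20.   16.9 158.8]
0 [0.457 0.252 0.209] [180.    0.    6.8] [  28.9   16.   -13.6   60.4    0.  -157.9]
0 [0.457 0.252 0.059] [180.    0.    6.8] [  28.9   24.1  -26.8   39.2    0.  -157.9]
1 [ 0.363 -0.28   0.172] [180.   40.  161.7] [-50.3  -4.9 -61.1  -1.6  19.9 -25.6]
1 [ 0.418 -0.299  0.103] [180.   40.  161.7] [-45.1   9.6 -63.5 -20.   16.9 -21.2]
1 [0.457 0.252 0.209] [-180.     0.  -173.2] [ 28.9  16.  -13.6  60.4   0.   22.1]
1 [0.457 0.252 0.059] [-180.     0.  -173.2] [ 28.9  24.1 -26.8  39.2   0.   22.1]
```

```bash
python3 - <<'E'
from h import *
q=np.array(bot.get_obs()["q"]); q[0]=-50; q[5]=-25; bot.goto_joints(list(q))
print(bot.get_obs()["clock"])
bot.move_to(*tool(Om,Rm,1,(0,0,.09)))
bot.move_linear(tool(Om,Rm,1,(0,0,0))[0],v=.08)
o=bot.get_obs(); print(o["clock"],o["force"],o["position"],tool(Om,Rm,1)[0])
for n in("top","side"):
    f,R,t,W=grab(n); 
    b=(slice(200,340),slice(380,540)) if n=="top" else (slice(320,470),slice(220,380))
    cv2.imwrite(f"pics/{n}1.png",cv2.resize(f["img"][b][...,::-1],None,fx=4,fy=4))
E
```

```text
3.3333
5.7167 [ 0.43814572 -1.52946615 -0.4257812 ] [ 0.41807476 -0.29856406  0.1029285 ] [ 0.41815139 -0.29850915  0.10266978]
```

View pics/side1.png

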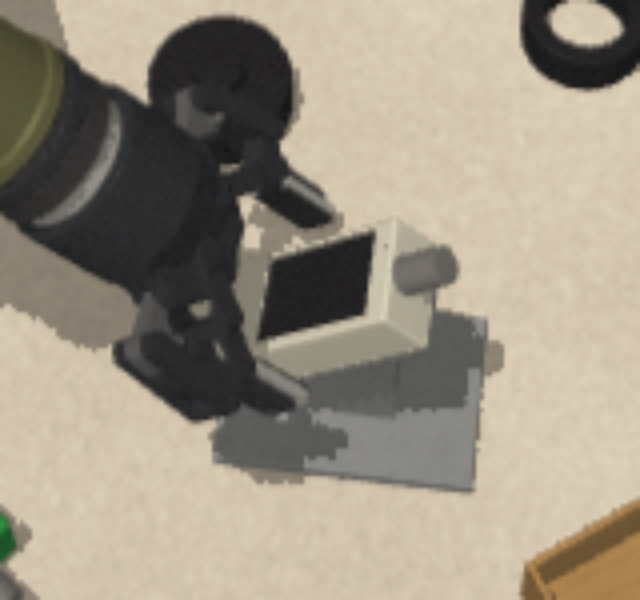

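The side view shows the fingers straddling the meter: the near fingertip is at (290,400) and the far one at (325,215). The block runs from under the gripper to (430,335), so its middle lies between the pads. I close and lift along the slope's normal.

```bash
python3 - <<'E'
from h import *
bot.set_gripper(.045,60)
o=bot.get_obs(); print(o["clock"],o["force"],o["grip_width"],o["finger_force"])
if o["grip_width"]>.048:
    bot.move_linear(tool(Om,Rm,1,(.005,0,.06))[0],v=.1)
    o=bot.get_obs(); print(o["clock"],o["force"],o["grip_width"],o["finger_force"],o["position"])
    p=o["position"].copy(); p[2]=.26; bot.move_linear(p,v=.15)
    for n in("top","side"):
        f,R,t,W=grab(n); cv2.imwrite(f"pics/{n}2.png",f["img"][...,::-1])
E
```

```text
6.2333 [-4.33114159  0.77964058  5.74829647] 0.05113449773379952 62.22865104675293
6.9833 [ 0.96209869 -0.36817321 -2.3981115 ] 0.0510077843895574 62.706159353256226 [ 0.38494136 -0.28740144  0.15141154]
```

View pics/side2.png

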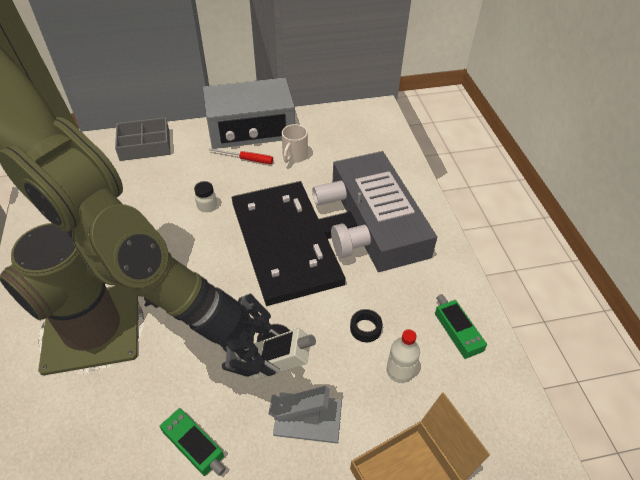

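The meter is held at (285,348) and the dock is empty. I carry it over the bay, offset from the stops, and check its pose in the hand.

```bash
python3 - <<'E'
from h import *
bot.move_to(*tool(Ob,Rb,1,(-.010,-.007,.16)))
print(bot.get_obs()["clock"])
bot.move_linear(tool(Ob,Rb,1,(-.010,-.007,.03))[0],v=.15)
o=bot.get_obs(); print(o["clock"],o["force"],o["grip_width"],o["position"],o["eef_rot"])
for n,b in(("top",(slice(170,320),slice(170,370))),("side",(slice(140,290),slice(190,390)))):
    f,R,t,W=grab(n); cv2.imwrite(f"pics/{n}3.png",cv2.resize(f["img"][b][...,::-1],None,fx=4,fy=4)); im=f["img"].astype(int)
    np.savez(f"{n}3.npz",img=f["img"],W=W)
    Q=W[b].reshape(-1,3); s=im[b].sum(-1).ravel()
    L=Rb.inv().apply(Q-Ob-Rb.apply([-.010,-.007,.03]))   # expected meter frame
    k=(s>380)&(abs(L[:,0])<.08)&(abs(L[:,1])<.04)&(L[:,2]>.028)&(L[:,2]<.045)
    print(n,k.sum(),np.percentile(L[k],[1,5,50,95,99],axis=0).round(4).tolist(), "slope z/x",np.polyfit(L[k][:,0],L[k][:,2],1).round(4))
E
```

```text
9.9
10.9167 [ 0.25507913  0.01742785 -1.58372051] 0.05092406667680813 [0.44865939 0.2442113  0.08978502] [ 1.79965164e+02  8.58705379e-02 -1.73226679e+02]Traceback (most recent call last):
  File "<stdin>", line 12, in <module>
    return _quantile_unchecked(
        a, q, axis, out, overwrite_input, method, keepdims, weights)
    return _ureduce(a,
                    func=_quantile_ureduce_func,
    ...<5 lines>...
                    overwrite_input=overwrite_input,
                    method=method)
    r = func(a, **kwargs)
    result = _quantile(arr,
                       quantiles=q,
    ...<2 lines>...
                       out=out,
                       weights=wgt)
    slices_having_nans = np.isnan(arr[-1, ...])
                                  ~~~^^^^^^^^^
IndexError: index -1 is out of bounds for axis 0 with size 0
```

View pics/top3.png

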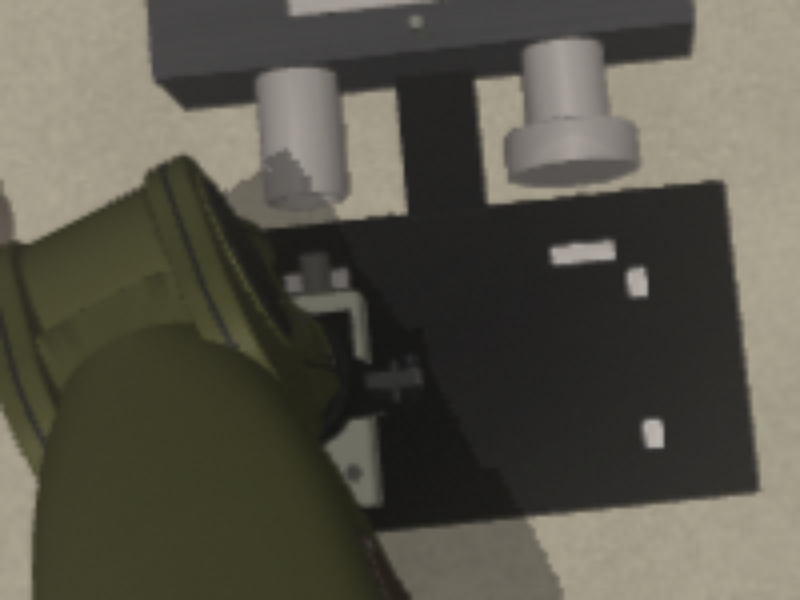

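The top view shows the meter in shadow, held over the left bay. Its nose at (315,270) points to the open port, with the end stop behind it. I repeat the pose check with a lower brightness threshold.

```bash
cat > chk.py <<'E'
from h import *
def chk(off,tag,thr=200):
    for n,b in(("top",(slice(170,320),slice(170,370))),("side",(slice(140,290),slice(190,390)))):
        f,R,t,W=grab(n); cv2.imwrite(f"pics/{n}{tag}.png",cv2.resize(f["img"][b][...,::-1],None,fx=4,fy=4))
        Q=W[b].reshape(-1,3); s=f["img"].astype(int)[b].sum(-1).ravel()
        L=Rb.inv().apply(Q-Ob-Rb.apply(off))
        k=(s>thr)&(abs(L[:,0])<.08)&(abs(L[:,1])<.035)&(L[:,2]>.026)&(L[:,2]<.042)
        if k.sum()<20: print(n,"few",k.sum()); continue
        print(n,k.sum(),np.percentile(L[k],[1,50,99],axis=0).round(4).tolist(),"z(x):",np.polyfit(L[k][:,0],L[k][:,2],1).round(4))
E
python3 -c "
from chk import *
chk((-.010,-.007,.03),'4')"
```

```text
top 277 [[-0.0626, -0.0255, 0.0271], [-0.0239, -0.0171, 0.0349], [0.0652, 0.0096, 0.0396]] z(x): [-0.0024  0.0349]
side 472 [[-0.065, -0.0279, 0.0268], [-0.028, -0.0045, 0.032], [0.077, 0.0266, 0.0368]] z(x): [-0.0076  0.0317]
```

View pics/side4.png

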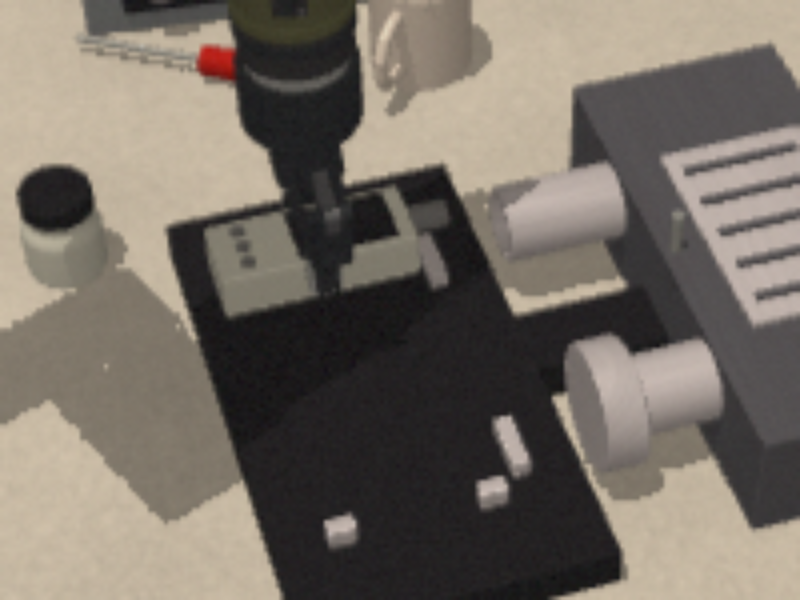

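The side view shows the meter level, centred between the pads and about 30 mm above the stage. The measured pose is within 1 mm of the expected one and the tilt is under 0.5°. I lower it to contact, then push against the end stop and the side stops with force feedback.

```bash
cat > place.py <<'E'
from chk import *
T=tool(Ob,Rb,1)[0]
def go(off,v=.03): bot.move_linear(T+Rb.apply(off),v=v)
def F(): return Rb.inv().apply(np.mean([bot.get_obs()["force"] for _ in range(1)],axis=0))
off=np.array([-.010,-.007,.005]); go(off,.06); bot.dwell(.15); f0=F(); print("base",f0.round(1))
def probe(ax,step,lim,n):
    for i in range(n):
        off[ax]+=step; go(off,.02); bot.dwell(.04); d=F()-f0
        if abs(d[ax])>lim and d[ax]*step<0: break
    o=bot.get_obs(); print("axis",ax,"off",(off*1e3).round(1),"dF",d.round(1),"real",(Rb.inv().apply(o["position"]-T)*1e3).round(2),"t",round(o["clock"],2))
probe(2,-.0007,4,14)
probe(0,.0008,7,22)
probe(1,.0008,7,20)
probe(0,.0004,7,4)
E
python3 place.py
```

```text
base [ 0.2  0.3 -2.8]
axis 2 off [-10.   -7.    0.1] dF [-2.7 -0.9  9.2] real [-9.87 -6.93  0.84] t 13.82
axis 0 off [-7.6 -7.   0.1] dF [-8.5  0.8 14.8] real [-9.81 -6.95  0.84] t 14.7
axis 1 off [-7.6 -4.6  0.1] dF [-7.1 -7.4 16.7] real [-9.83 -6.77  0.85] t 15.57
axis 0 off [-7.2 -4.6  0.1] dF [-7.3 -6.7 15.5] real [-9.81 -6.78  0.82] t 15.87
```

There was too much downward pressure (15 N), so friction held the meter in place. I raise the command to just touching and push again.

```bash
sed -i '/^off=/,$d' place.py; cat > push.py <<'E'
from place import *
off=np.array([-.0098,-.0068,.0012]); f0=np.array([.2,.3,-2.8])
def rep(ax):
    o=bot.get_obs(); print("axis",ax,"off",(off*1e3).round(1),"dF",(F()-f0).round(1),"real",(Rb.inv().apply(o["position"]-T)*1e3).round(2),"t",round(o["clock"],2))
def probe(ax,step,lim,n):
    for i in range(n):
        off[ax]+=step; go(off,.02); bot.dwell(.04); d=F()-f0
        if d[ax]*step<0 and abs(d[ax])>lim: break
    rep(ax)
go(off); bot.dwell(.1); rep(2)
off[0]=-.003; go(off); rep(0)
probe(0,.0008,6,10)
off[1]=-.003; go(off); rep(1)
probe(1,.0008,6,10)
E
python3 push.py
```

```text
axis 2 off [-9.8 -6.8  1.2] dF [0.3 0.1 0.4] real [-9.57 -6.59  0.94] t 16.23
axis 0 off [-3.  -6.8  1.2] dF [-0.2 -1.1 -0.5] real [-2.35 -6.67  1.1 ] t 16.61
axis 0 off [ 3.4 -6.8  1.2] dF [-7.9  0.5  5.1] real [ 1.31 -6.94  0.96] t 18.94
axis 1 off [ 3.4 -3.   1.2] dF [-6.8 -6.1  8.2] real [ 1.24 -5.46  0.9 ] t 19.22
axis 1 off [ 3.4 -2.2  1.2] dF [-7.3 -7.4  7.8] real [ 1.24 -5.29  0.94] t 19.51
```

The end stop is met at +1.3 mm. I ease the x push so that friction does not block the sideways slide, then go to the side stops.

```bash
sed -i '/^go(off); bot/,$d' push.py; cat > push2.py <<'E'
from push import *
off[:]=[.0012,-.0050,.0012]; go(off); rep(0)
off[1]=-.0025; go(off); rep(1)
probe(1,.0008,7,9)
off[1]-=.0012; go(off); bot.dwell(.05); rep(1)
probe(0,.0007,6,4)
E
python3 push2.py
```

```text
axis 0 off [ 1.2 -5.   1.2] dF [-1.9 -2.2  0.7] real [ 1.23 -5.36  1.12] t 19.77
axis 1 off [ 1.2 -2.5  1.2] dF [-2.7 -1.5  0.4] real [ 1.24 -2.16  1.07] t 20.02
axis 1 off [1.2 2.3 1.2] dF [-1.2 -8.5  4.2] real [1.18 0.25 1.31] t 21.77
axis 1 off [1.2 1.1 1.2] dF [-1.  -5.5  2.9] real [1.23 0.16 1.26] t 22.07
axis 0 off [3.3 1.1 1.2] dF [-6.6 -5.4  6.3] real [1.23 0.13 1.21] t 22.95
```

Both contacts are reached: x at 1.2 mm and y at 0.15 mm, close to the camera estimate. I relax the push, release, retreat and check.

```bash
python3 - <<'E'
from push import *
off[:]=[.0015,.0005,.0011]; go(off); bot.dwell(.05); rep(0)
bot.set_gripper(.07); o=bot.get_obs(); print(o["grip_width"],o["finger_force"],o["force"])
off[2]=.12; go(off,.12)
q=np.array(bot.get_obs()["q"]); q[0]-=45; bot.goto_joints(list(q))
o=bot.get_obs(); print(o["clock"],o["position"])
chk((.0012,.0002,0),'5')
E
```

```text
axis 0 off [1.5 0.5 1.1] dF [-3.3 -5.   5.5] real [1.25 0.11 1.2 ] t 23.25
0.06993068041215783 0.0 [ 0.28412738  0.18436438 -0.39150478]
26.2 [ 0.50250034 -0.14428967  0.17811769]
top 751 [[-0.0652, -0.0258, 0.0272], [-0.0229, -0.0021, 0.0349], [0.0769, 0.0257, 0.0404]] z(x): [-0.008   0.0347]
side 485 [[-0.0655, -0.0289, 0.0264], [-0.027, -0.0041, 0.0318], [0.0596, 0.0273, 0.0372]] z(x): [0.0019 0.0318]
```

View pics/top5.png

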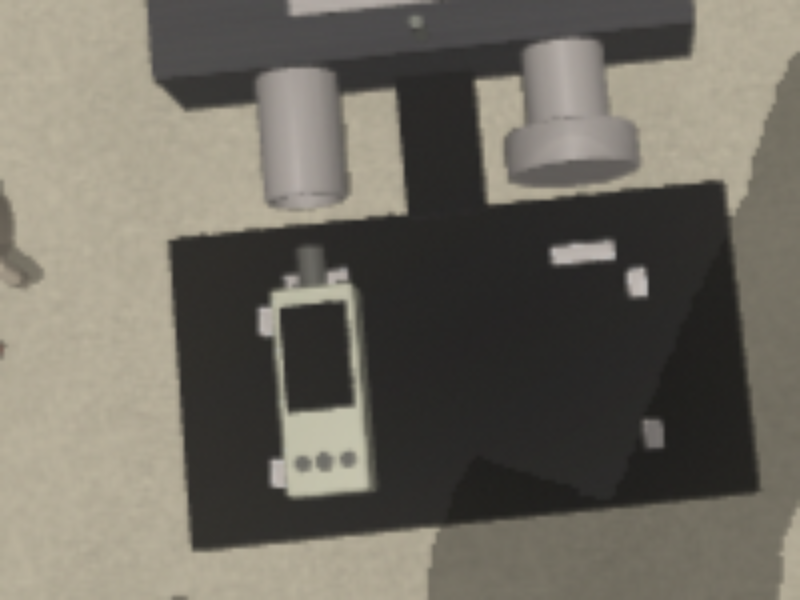

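View pics/side5.png

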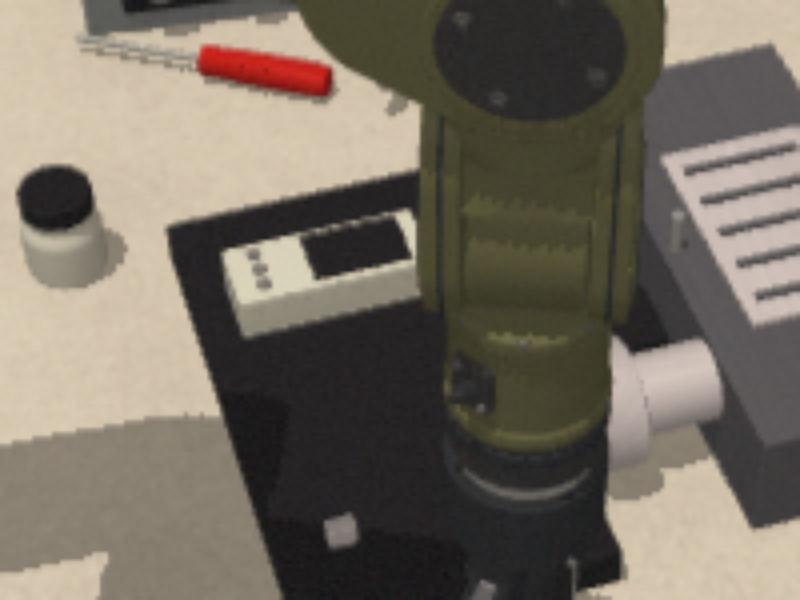

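The views show the meter flat with its screen up. In the top view its left side touches both side stops at (265,320) and (278,472), and its front end meets the end stop at (315,283). The nose points to the open port, and the bystanders are in place. I hand in.

```bash
python3 -c "
from plant import bot
print(bot.finish_job())"
```

```text
the job is handed in; nothing more can be done
None
```

The meter lies flat, screen up, in the left bay in front of the open port, snug against the two side stops and the end stop, and I handed the job in at about 26 s; the hand-in did not report the verdict.

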